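# Unlatch the parcel compartment

### The arm

A 6-joint arm with a two-finger parallel gripper is mounted at the origin on the work surface. World frame = base frame: x ahead of the robot, y to its left, z up, the work surface at z = 0. Lengths are in m, angles in rad, forces in N, time in s.
With the tool pointing down it reaches from about 0.4 to 0.925 m from the base axis. Payload 3.4 kg.
Tool frame: the origin (TCP) lies at the very end of the fingers, on their centre line; the grasp point (between the pads) lies 19 mm behind it; z points along the fingers, y is the line along which they close (so a half turn about z gives the same grasp; the last joint's range is limited). The gripper opens to 85 mm and grips with 20 to 120 N. Pads are 22 mm wide; open, the fingers measure 114 mm over their backs; the gripper's body (76 mm by 85 mm) begins 54 mm behind the grasp point. The pads swing forward as they close: fully open they stand 13 mm farther back than shut.
Start: joints at [-1.276, 0.307, 1.506, -0, 1.328, -0.073], TCP at [0.207, -0.537, 0.231] pointing down, gripper open.
Joint ranges: [-3.12, 3.12], [-1.05, 2.28], [0.14, 2.33], [-1.42, 4.57], [0.1, 2.73], [-2.68, 2.68]. Speed limits (rad/s): [2.57, 2.57, 3.14, 3.14, 3.14, 3.14].

### API

Orientations are given as a unit quaternion [x, y, z, w].
In Python, from cell import monitor, viewer, env gives the robot as it stands.
- The arm moves only by the shell command python3 -m pendant 'ROWS' [FORCE]. ROWS is JSON, a list of rows, each an object with "slide": the shift along the tool's x, y, z in m, a list of three; "twist": the turn, a rotation vector about the tool's x, y, z in degrees, a list of three; "hand": the closure, from 0 (fully open) to 1 (shut). In form: [{"slide": [dx, dy, dz], "twist": [ax, ay, az], "hand": hand}, ...]. A call has 1 to 12 rows; each row shifts and turns the commanded pose from where the row before left it, along the tool's axes as they then stand; what a row does not reach is not made up. A row lasts 1/12 s, in which the tool goes at most 41.7 mm and 7.16 degrees, less where a joint would pass 70% of its speed; a pose out of reach is approached as far as the arm can. A call is refused whole if a number of a shift passes 0.0417 or a number of a turn 7.16, either way. A call with a gripper value outside its range is refused whole. The fingers move at their own pace and stop on an object; FORCE is the grip in N (left out, the last holds). Time passes only in rows, so rows that do not move let the fingers close. It gives the time, the measured TCP pose, the force, the opening and the grip force at its end, in the units of the state.
- monitor.get_state(): the state, without advancing time (a new reading comes with each control period).
- viewer.get_image(name): name is "side" or "top"; returns the picture (420x560x3 uint8, blue, green, red); there is no depth.
- viewer.camera_params(name): a dict with "mtx" (3x3 intrinsics, pixels), "rvec" (rotation vector, rad) and "tvec" (3), from world to camera coordinates, as OpenCV has them. Camera axes: x right, y down, z forward; pixel columns grow to the right and rows downward; lengths in m; the calibration is good to about 2 mm. A picture is of the moment at which its call begins. camera_params takes no time and is no camera call.
- env.finish_job(): hands the job in; it is judged then, once.
The state is a dict: "t": time; "qpos": joint angles; "dq": joint speeds; "joint_torque": joint torques, N m; "tcp_pos": TCP position; "eef_rot": TCP orientation; "wrist_force": force on the tool from outside, world axes, zero at the start; "ft_torque": the same for the moment, N m; "width": finger opening in m; "gripper_force": force on a finger pad.
Only numpy, scipy, OpenCV 4.12 (cv2) and the standard library are available. Lean on these libraries where they do the work, as an engineer would, in place of code of your own. Each camera call takes 0.05 s, during which the arm holds its last target. There are 200 camera calls.

### The job

Open the parcel compartment on the mail room bench: loosen the black clamp knob on its latch, slide the latch well clear of the door, and tighten the knob again just hand-tight, about a quarter turn past the point where it begins to grip, so that the latch holds firm against a tug. Then swing the door wide open by its handle, past 60 degrees, let go, and leave the parcel, the tape and the mug where they are.

Things in the scene. Friction and masses are not known exactly. Their poses are not given: they have to be found in the camera images.
- locker: Stainless parcel compartment fixed to the bench, 280 deep (x) x 420 wide (y) x 170 mm high. Origin: bench level, mid-width, on the front frame's plane. x points into it, away from the robot, y left, z up; yawed up to 0.25 rad. The door covers y = -150 to +70 mm. On top, along the front edge, a rail runs in y, its centre line 35 mm behind the front plane, its top at 180 mm; it carries the latch.
- latch (a joint): Slide of the latch carriage along the rail (m), growing towards the locker's +y, 0 to 0.070. Starts latched, 0 to 0.012; the tongue clears the door's free edge from 0.032 on. Loose it slides with about 3 N; each rad of the knob past its bite adds roughly 20 N. Carriage: dark steel block 50 (x) x 56 (y) x 20 mm, top 202 mm above the bench, the clamp knob on it; it may be slid by the gripped knob.
- latch_tongue (a point): Centre of the steel tongue of the latch, 6 (x) x 24 (y) x 37 mm (z), which hangs from the carriage in front of the door's upper edge, 4 mm off the door's face, and blocks it. Moves with joint latch.
- clamp_knob: Black clamp knob on the carriage, vertical axis: disc 48 mm across, 8 mm high, on it a grip bar 46 long (its own x), 14 wide (y), 34 mm high. Origin on the axis under the disc, about 206 mm above the bench. Clockwise from above tightens (and sinks it 1 mm per rad), anticlockwise loosens. Found tight, 0.7 to 3.2 rad past where it begins to bite; that point differs each time. Needs regrasping.
- knob_grip (a point): Point on the knob's axis 30 mm above the disc's underside (12 mm below the bar's top): the height to grip. Turning takes 0.1 to 0.3 N m, tight or loose, so the twist tells little: feel for the bite by tugging the carriage along the rail by the gripped knob (8 N or so). It stays where it is turned. It can be unscrewed some 3.5 rad beyond the bite.
- rail: Aluminium rail on the locker's top under the carriage, 36 (x) x 200 (y) x 10 mm, fixed, with a brass strip along its middle on which the knob's screw presses. Origin under its centre. It sits up to 1 mm higher or lower each time, which shifts the bite. The screw presses with about 34 N per rad past the bite: right from 0.8 to 2.6 rad, over-tight beyond.
- door (a joint): Hinge of the door (rad): 0 = shut, grows as it opens towards the robot (anticlockwise seen from above), ends at 1.9. Light, stays where it is left; no catch besides the latch.
- door_handle (a point): Middle of the door's pull: horizontal dark steel round bar 11 mm thick, 91 mm long, 40 mm in front of the door's face, 142 mm above the bench (28 mm under the locker's top), 110 mm from the hinge. x axis square to the door (into the locker when shut), y along the bar to the free edge. Grip it from above, fingers before and behind it, gripper open 40 to 45 mm only as the door is close behind.
- door_hinge (a point): On the door's vertical hinge axis, which is at its right edge, at handle height (142 mm). The door is 220 wide x 145 high x 14 mm thick, lower edge 20 mm above the bench, top edge 5 mm under the locker's top.
- parcel: Bystander: cardboard parcel 110 x 90 x 70 mm on the bench to the left of the locker. Origin under its centre.
- tape: Bystander: roll of clear tape lying flat on the locker's top, 90 mm across, 48 mm high. Origin under its centre.
- mug: Bystander: white mug, 76 mm across, 90 mm high, on the bench to the right of the locker. Origin under its centre.

How it is judged:
By the outcome, as a careful person would: the job done as asked, in the order asked, and still so for the second after the job is handed in, with the robot touching nothing.
It also fails if it takes over 72 s, if anything falls off the work surface, if the arm or the gripper's body presses on something with over 40 N, if the wrist force passes 120 N, or if a joint passes its speed limit or range.

## Working session

There is one attempt and no reset: what is moved stays moved. The work goes in short steps, Python scripts to look and compute and a shell command to move; the robot and the scene stay as the last step left them, time stands still between calls to the robot, and variables do not carry over. Pictures are saved under pics/ and viewed, at most 10 in all, crops included, and the job is handed in when it is done.

```bash
mkdir -p pics; ls
python3 - <<'E'
from cell import monitor, viewer, env
import cv2
print(monitor.get_state())
for n in("side","top"):
    cv2.imwrite(f"pics/{n}0.png",viewer.get_image(n)); print(viewer.camera_params(n))
E
```

```text
pics
{'t': 0.0, 'qpos': array([-1.27651771e+00,  3.07614660e-01,  1.50769889e+00, -1.37871577e-05,
        1.32837285e+00, -7.35112793e-02]), 'dq': array([-0.00041865, -0.00084403,  0.00020787, -0.00127165, -0.00136354,
       -0.00102948]), 'joint_torque': array([ 8.53966685e-04, -4.57537794e+01, -2.51921582e+01, -6.75962456e-04,
        1.32176309e-02, -9.75045111e-07]), 'tcp_pos': array([ 0.20650585, -0.53588591,  0.23034755]), 'eef_rot': array([ 9.83138078e-01,  1.82861760e-01, -1.21972840e-04, -1.03976584e-03]), 'wrist_force': array([-0.56566158,  0.16566205,  0.59650661]), 'ft_torque': array([ 0.01473092, -0.02708203, -0.00584167]), 'gripper_force': 0.0, 'width': 0.08579889315734933}
{'mtx': array([[475.95450766,   0.        , 278.77550531],
       [  0.        , 475.95450766, 209.50767423],
       [  0.        ,   0.        ,   1.        ]]), 'rvec': array([ 0.65486574, -2.50894822,  1.33493805]), 'tvec': array([0.55465214, 0.29230369, 0.94925374])}
{'mtx': array([[519.70671154,   0.        , 281.16388843],
       [  0.        , 519.70671154, 205.56709309],
       [  0.        ,   0.        ,   1.        ]]), 'rvec': array([ 2.1867128 , -2.15445523,  0.1105349 ]), 'tvec': array([-0.00832458,  0.64872836,  1.35280138])}
```

View pics/side0.png

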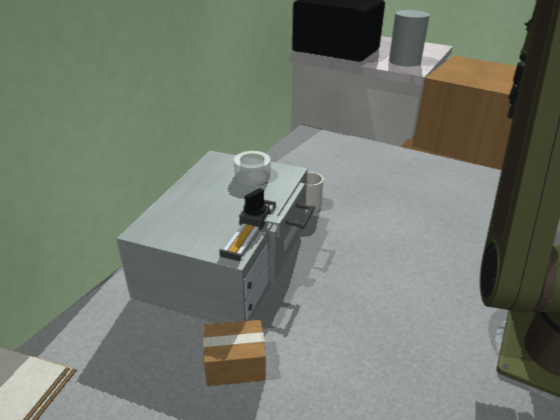

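View pics/top0.png

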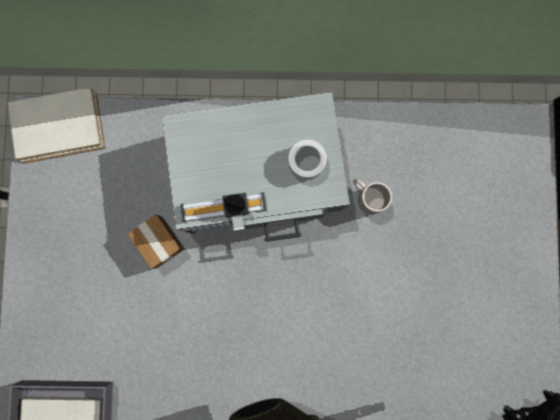

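The top view shows the locker with its corners near (164,116), (333,94), (348,207) and (176,230). The knob is at about (235,204) and the handle bar runs (266,239)-(299,234). In the side view the knob is at about (255,200). I'll enlarge both.

Run:
```python
import cv2,numpy as np
t=cv2.imread("pics/top0.png")[180:255,165:355]
s=cv2.imread("pics/side0.png")[175:295,205:335]
cv2.imwrite("pics/tc.png",cv2.resize(t,None,fx=4,fy=4,interpolation=cv2.INTER_CUBIC))
cv2.imwrite("pics/sc.png",cv2.resize(s,None,fx=5,fy=5,interpolation=cv2.INTER_CUBIC))
```

```text
(no output)
```

View pics/tc.png

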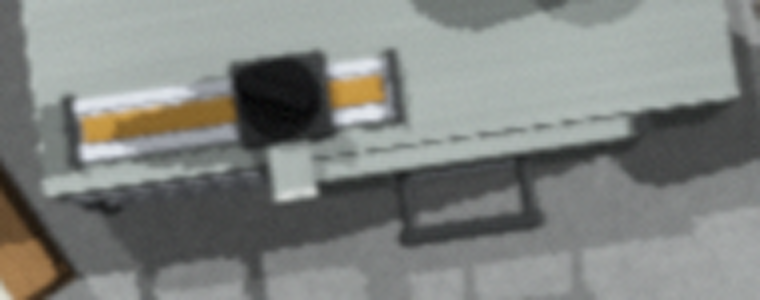

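View pics/sc.png

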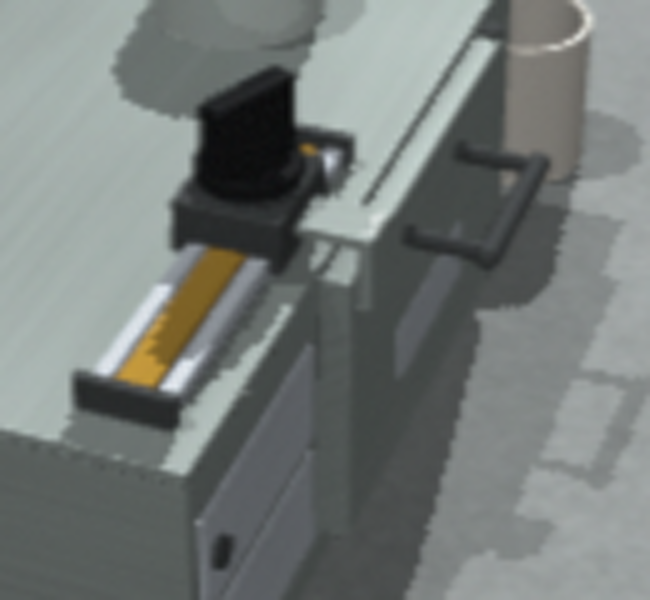

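Top crop: the carriage spans about (232,60)-(328,140) and the handle bar runs (405,238)-(538,220). Side crop: the knob bar's top is centred at about (245,90), and the handle bar runs (490,262)-(545,162). Next, a contrast-boosted view of the knob.

Run:
```python
import cv2,numpy as np
f=lambda p,y,x:cv2.resize(np.clip(cv2.imread(p)[y:y+38,x:x+38].astype(float)*4.5,0,255).astype(np.uint8),(400,400),interpolation=cv2.INTER_CUBIC)
cv2.imwrite("pics/kn.png",np.hstack([f("pics/top0.png",186,216),f("pics/side0.png",184,236)]))
```

```text
(no output)
```

View pics/kn.png

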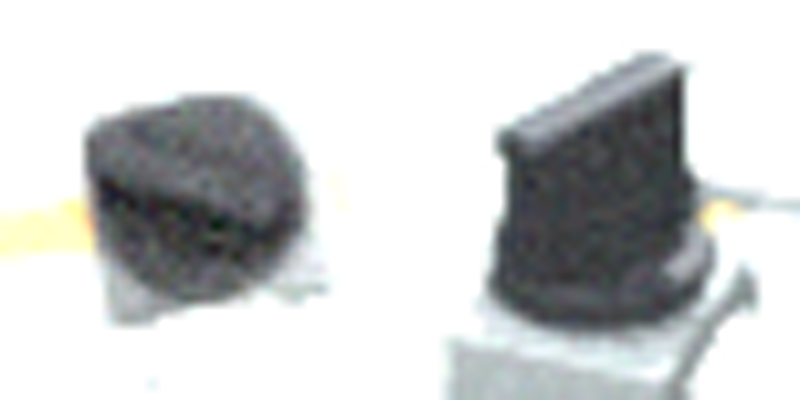

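```bash
cat > h.py <<'E'
import cv2,numpy as np
from scipy.spatial.transform import Rotation as R
from cell import monitor,viewer
P={n:viewer.camera_params(n) for n in("top","side")}
def M(n):
    p=P[n];return p["mtx"]@np.c_[cv2.Rodrigues(p["rvec"])[0],p["tvec"]]
def tri(t,s):
    X=cv2.triangulatePoints(M("top"),M("side"),np.array(t,float),np.array(s,float))[:,0];X=X[:3]/X[3]
    e=[np.round(cv2.projectPoints(X,P[n]["rvec"],P[n]["tvec"],P[n]["mtx"],None)[0].ravel()-q,1) for n,q in(("top",t),("side",s))]
    return X.round(4),e
def onz(n,q,z):
    A=M(n);H=np.c_[A[:,0],A[:,1],A[:,2]*z+A[:,3]];v=np.linalg.solve(H,[*q,1]);return (v[:2]/v[2]).round(4)
def proj(n,X): return cv2.projectPoints(np.array(X,float),P[n]["rvec"],P[n]["tvec"],P[n]["mtx"],None)[0].reshape(-1,2).round(1)
c=lambda x0,y0,f,X,Y:(x0+(X+.5)/f-.5,y0+(Y+.5)/f-.5)
E
python3 - <<'E'
from h import *
T=lambda X,Y:c(165,180,4,X,Y);S=lambda X,Y:c(205,175,5,X,Y)
kt=lambda X,Y:c(216,186,10.526,X,Y);ks=lambda X,Y:c(236,184,10.526,X-400,Y)
print("bar top",tri(kt(188,183),ks(587,100)))
print("barL",tri(kt(93,152),ks(508,139)));print("barR",tri(kt(282,213),ks(667,62)))
a=tri(T(405,238),S(490,260));b=tri(T(538,220),S(545,163));print("handle",a,b)
d=a[0]-b[0];print("yaw handle",np.arctan2(-d[0],d[1]),np.linalg.norm(d))
for q in[(164,116),(333,94),(348,207),(176,230)]:print("corner",onz("top",q,.17))
r=[onz("top",T(73,133),.18),onz("top",T(395,88),.18)];print("rail",r,np.arctan2(-(r[0]-r[1])[0],(r[0]-r[1])[1]))
print("carr",[onz("top",T(*q),.202) for q in[(232,64),(325,54),(330,130),(242,147)]])
E
```

```text
bar top (array([0.6334, 0.1101, 0.2448]), [array([-0.4, -0.7]), array([1.1, 0.1])])
barL (array([0.6394, 0.1305, 0.2452]), [array([-0.3, -0.6]), array([0.9, 0.1])])
barR (array([0.6273, 0.0898, 0.2446]), [array([-0.4, -0.7]), array([1. , 0.1])])
handle (array([0.5547, 0.0373, 0.1419]), [array([0.1, 0.1]), array([-0.2, -0. ])]) (array([ 0.5665, -0.0437,  0.143 ]), [array([0.1, 0.2]), array([-0.3, -0. ])])
yaw handle 0.1446613875767138 0.08186238452427343
corner [0.8504 0.2906]
corner [ 0.9119 -0.1217]
corner [ 0.6339 -0.159 ]
corner [0.5726 0.2516]
rail [array([0.613 , 0.2347]), array([0.6427, 0.0439])] 0.15442111959580604
carr [array([0.6531, 0.1389]), array([0.6598, 0.0846]), array([0.6152, 0.0807]), array([0.6044, 0.1318])]
```

```bash
cat >> h.py <<'E'
def go(p,psi=None):
    s=monitor.get_state();A=R.from_quat(s["eef_rot"]);x=A.as_matrix()[:,0];cur=np.arctan2(x[1],x[0])
    d=A.inv().apply(np.array(p)-s["tcp_pos"]);w=0
    if psi is not None: w=-np.degrees((psi-cur+np.pi)%(2*np.pi)-np.pi)
    G=R.from_euler("z",cur if psi is None else psi)*R.from_euler("x",180,degrees=True)
    print("t",round(s["t"],2),"tcp",s["tcp_pos"].round(4),"psi",round(cur,3),"F",s["wrist_force"].round(1),"w",round(s["width"],4),"q6",s["qpos"][5].round(2));print("slide",d.round(4),"twistz",round(w,2),"tilt fix",np.degrees((A.inv()*G).as_rotvec()).round(2))
E
python3 -c "
from h import *
go([.6334,.1101,.31],1.284)"
```

```text
t 0.1 tcp [ 0.2065 -0.536   0.2305] psi 0.368 F [-0.1  0.2 -0.2] w 0.0854 q6 -0.07
slide [ 0.6306 -0.4495 -0.0786] twistz -52.5 tilt fix [-9.00e-02 -5.00e-02 -5.25e+01]
```

```bash
R='{"slide":[0.0263,-0.0187,-0.0066],"twist":[0,0,0],"hand":0}'; python3 -m pendant '[{"slide":[0.0263,-0.0187,-0.0066],"twist":[0,0,0],"hand":0},{"slide":[0.0263,-0.0187,-0.0066],"twist":[0,0,0],"hand":0},{"slide":[0.0263,-0.0187,-0.0066],"twist":[0,0,0],"hand":0},{"slide":[0.0263,-0.0187,-0.0066],"twist":[0,0,0],"hand":0},{"slide":[0.0263,-0.0187,-0.0066],"twist":[0,0,0],"hand":0},{"slide":[0.0263,-0.0187,-0.0066],"twist":[0,0,0],"hand":0},{"slide":[0.0263,-0.0187,-0.0066],"twist":[0,0,0],"hand":0},{"slide":[0.0263,-0.0187,-0.0066],"twist":[0,0,0],"hand":0},{"slide":[0.0263,-0.0187,-0.0066],"twist":[0,0,0],"hand":0},{"slide":[0.0263,-0.0187,-0.0066],"twist":[0,0,0],"hand":0},{"slide":[0.0263,-0.0187,-0.0066],"twist":[0,0,0],"hand":0},{"slide":[0.0263,-0.0187,-0.0066],"twist":[0,0,0],"hand":0}]'
python3 -c "
from h import *
go([.6334,.1101,.30],1.284)"
```

```text
t: 1.1
tcp_pos: [0.4208, -0.2121, 0.3105]
eef_rot: [0.983, 0.183, -0.0, -0.0]
wrist_force: [0.6, -0.9, 0.5]
width: 0.0853
gripper_force: 0.0
t 1.1 tcp [ 0.4208 -0.2121  0.3105] psi 0.368 F [ 0.6 -0.9  0.5] w 0.0853 q6 0.65
slide [ 0.3142 -0.2242  0.0105] twistz -52.5 tilt fix [-4.00e-02  1.00e-02 -5.25e+01]
```

```bash
python3 -m pendant '[{"slide":[0.0286,-0.0204,0.001],"twist":[0,0,0],"hand":0},{"slide":[0.0286,-0.0204,0.001],"twist":[0,0,0],"hand":0},{"slide":[0.0286,-0.0204,0.001],"twist":[0,0,0],"hand":0},{"slide":[0.0286,-0.0204,0.001],"twist":[0,0,0],"hand":0},{"slide":[0.0286,-0.0204,0.001],"twist":[0,0,0],"hand":0},{"slide":[0.0286,-0.0204,0.001],"twist":[0,0,0],"hand":0},{"slide":[0.0286,-0.0204,0.001],"twist":[0,0,0],"hand":0},{"slide":[0.0286,-0.0204,0.001],"twist":[0,0,0],"hand":0},{"slide":[0.0286,-0.0204,0.001],"twist":[0,0,0],"hand":0},{"slide":[0.0286,-0.0204,0.001],"twist":[0,0,0],"hand":0},{"slide":[0.0286,-0.0204,0.001],"twist":[0,0,0],"hand":0}]'
python3 -m pendant '[{"slide":[0,0,0],"twist":[0,0,-6.56],"hand":0},{"slide":[0,0,0],"twist":[0,0,-6.56],"hand":0},{"slide":[0,0,0],"twist":[0,0,-6.56],"hand":0},{"slide":[0,0,0],"twist":[0,0,-6.56],"hand":0},{"slide":[0,0,0],"twist":[0,0,-6.56],"hand":0},{"slide":[0,0,0],"twist":[0,0,-6.56],"hand":0},{"slide":[0,0,0],"twist":[0,0,-6.56],"hand":0},{"slide":[0,0,0],"twist":[0,0,-6.56],"hand":0},{"slide":[0,0,0],"twist":[0,0,0],"hand":0.3}]'
python3 -c "
from h import *
go([.6334,.1101,.217],1.284)"
```

```text
t: 2.02
tcp_pos: [0.6337, 0.1105, 0.2988]
eef_rot: [0.983, 0.183, -0.001, -0.0]
wrist_force: [0.7, -0.1, -0.2]
width: 0.0852
gripper_force: 0.0
t: 2.77
tcp_pos: [0.6331, 0.1088, 0.2988]
eef_rot: [0.8, 0.6, -0.001, -0.0]
wrist_force: [-0.3, -0.8, 0.0]
width: 0.0754
gripper_force: 0.0
t 2.77 tcp [0.6331 0.1088 0.2988] psi 1.287 F [-0.3 -0.8  0. ] w 0.0754 q6 0.39
slide [0.0014 0.0001 0.0818] twistz 0.15 tilt fix [-0.07  0.03  0.15]
```

```bash
python3 -m pendant '[{"slide":[0.0014,0,0.016],"twist":[0,0,0],"hand":0.3},{"slide":[0,0,0.016],"twist":[0,0,0],"hand":0.3},{"slide":[0,0,0.016],"twist":[0,0,0],"hand":0.3},{"slide":[0,0,0.016],"twist":[0,0,0],"hand":0.3},{"slide":[0,0,0.012],"twist":[0,0,0],"hand":0.3},{"slide":[0,0,0.0055],"twist":[0,0,0],"hand":0.3},{"slide":[0,0,0],"twist":[0,0,0],"hand":0.6}]' 40
python3 -m pendant '[{"slide":[0,0,0],"twist":[0,0,0],"hand":1},{"slide":[0,0,0],"twist":[0,0,0],"hand":1},{"slide":[0,0,0],"twist":[0,0,0],"hand":1},{"slide":[0,0,0],"twist":[0,0,0],"hand":1},{"slide":[0,0,0],"twist":[0,0,0],"hand":1}]' 40
python3 -c "
from h import *
print(monitor.get_state()['ft_torque'].round(3))
go([.6334,.1101,.217],1.284)"
```

```text
t: 3.35
tcp_pos: [0.6326, 0.11, 0.216]
eef_rot: [0.802, 0.598, -0.002, -0.001]
wrist_force: [0.3, 0.8, 0.8]
width: 0.0488
gripper_force: 0.0
t: 3.77
tcp_pos: [0.6338, 0.1104, 0.2193]
eef_rot: [0.801, 0.599, 0.001, 0.0]
wrist_force: [-2.6, -0.5, 5.7]
width: 0.0136
gripper_force: 40.7
[0.158 0.423 0.199]
t 3.77 tcp [0.6338 0.1104 0.2193] psi 1.284 F [-2.6 -0.5  5.7] w 0.0136 q6 0.39
slide [-0.0004 -0.0003  0.0023] twistz -0.0 tilt fix [ 0.05 -0.04 -0.  ]
```

```bash
python3 -m pendant '[{"slide":[0,0,-0.002],"twist":[0,0,0],"hand":1},{"slide":[0,0,-0.00012],"twist":[0,0,-7],"hand":1},{"slide":[0,0,-0.00012],"twist":[0,0,-7],"hand":1},{"slide":[0,0,-0.00012],"twist":[0,0,-7],"hand":1},{"slide":[0,0,-0.00012],"twist":[0,0,-7],"hand":1},{"slide":[0,0,-0.00012],"twist":[0,0,-7],"hand":1},{"slide":[0,0,-0.00012],"twist":[0,0,-7],"hand":1},{"slide":[0,0,-0.00012],"twist":[0,0,-7],"hand":1},{"slide":[0,0,-0.00012],"twist":[0,0,-7],"hand":1},{"slide":[0,0,-0.00012],"twist":[0,0,-7],"hand":1},{"slide":[0,0,-0.00012],"twist":[0,0,-7],"hand":1},{"slide":[0,0,-0.00012],"twist":[0,0,-7],"hand":1}]'
python3 -c "
from h import *
print(monitor.get_state()['ft_torque'].round(3))
go([.6338,.1104,.219],1.284+3)"
```

```text
t: 4.77
tcp_pos: [0.6342, 0.1108, 0.2197]
eef_rot: [0.252, 0.968, 0.001, -0.0]
wrist_force: [2.1, 2.1, -7.8]
width: 0.0136
gripper_force: 39.5
[ 0.516 -0.421 -0.268]
t 4.77 tcp [0.6342 0.1108 0.2197] psi 2.633 F [ 2.1  2.1 -7.8] w 0.0136 q6 -0.96
slide [ 0.0001 -0.0005  0.0007] twistz -94.61 tilt fix [ 9.000e-02 -1.000e-02 -9.461e+01]
```

```bash
python3 -m pendant '[{"slide":[0,0,0],"twist":[0,0,-7],"hand":1},{"slide":[0,0,0],"twist":[0,0,-7],"hand":1},{"slide":[0,0,0],"twist":[0,0,-7],"hand":1},{"slide":[0,0,0],"twist":[0,0,-7],"hand":1},{"slide":[0,0,0],"twist":[0,0,-7],"hand":1},{"slide":[0,0,0],"twist":[0,0,-7],"hand":1},{"slide":[0,0,0],"twist":[0,0,-7],"hand":1},{"slide":[0,0,0],"twist":[0,0,-7],"hand":1},{"slide":[0,0,-0.0001],"twist":[0,0,-7],"hand":1},{"slide":[0,0,-0.0001],"twist":[0,0,-7],"hand":1},{"slide":[0,0,-0.0001],"twist":[0,0,-7],"hand":1},{"slide":[0,0,-0.0001],"twist":[0,0,-7],"hand":1}]'
python3 -c "
from h import *
s=monitor.get_state();print(s['ft_torque'].round(3))
p=s['tcp_pos'];go(p+.004*np.array([-.147,.989,0]))"
```

```text
t: 5.77
tcp_pos: [0.6339, 0.1111, 0.2204]
eef_rot: [-0.461, 0.888, 0.001, -0.0]
wrist_force: [0.9, 2.0, -5.9]
width: 0.0132
gripper_force: 39.9
[ 0.478 -0.18  -0.206]
t 5.77 tcp [0.6339 0.1111 0.2204] psi -2.184 F [ 0.9  2.  -5.9] w 0.0132 q6 -2.42
slide [-0.0029  0.0028  0.    ] twistz 0 tilt fix [0.1  0.05 0.  ]
```

```bash
python3 -m pendant '[{"slide":[0,0,0],"twist":[0,0,0],"hand":1},{"slide":[0,0,0],"twist":[0,0,0],"hand":1}]'; python3 -m pendant '[{"slide":[-0.0015,0.0014,0],"twist":[0,0,0],"hand":1},{"slide":[-0.0015,0.0014,0],"twist":[0,0,0],"hand":1},{"slide":[-0.0015,0.0014,0],"twist":[0,0,0],"hand":1}]'; python3 -m pendant '[{"slide":[-0.0015,0.0014,0],"twist":[0,0,0],"hand":1},{"slide":[-0.0015,0.0014,0],"twist":[0,0,0],"hand":1},{"slide":[-0.0015,0.0014,0],"twist":[0,0,0],"hand":1}]'
```

```text
t: 5.93
tcp_pos: [0.6339, 0.1108, 0.2204]
eef_rot: [-0.457, 0.89, 0.001, -0.0]
wrist_force: [2.8, 2.7, -9.3]
width: 0.0135
gripper_force: 39.8
t: 6.18
tcp_pos: [0.6331, 0.1152, 0.2205]
eef_rot: [-0.458, 0.889, -0.001, -0.001]
wrist_force: [4.5, -2.3, -13.0]
width: 0.0134
gripper_force: 39.2
t: 6.43
tcp_pos: [0.632, 0.1222, 0.2206]
eef_rot: [-0.458, 0.889, -0.0, -0.001]
wrist_force: [4.8, -2.2, -17.1]
width: 0.0135
gripper_force: 38.9
```

```bash
python3 -m pendant '[{"slide":[0,0,0.0015],"twist":[0,0,0],"hand":1},{"slide":[-0.0025,0.0024,0],"twist":[0,0,0],"hand":1},{"slide":[-0.0025,0.0024,0],"twist":[0,0,0],"hand":1},{"slide":[-0.0025,0.0024,0],"twist":[0,0,0],"hand":1},{"slide":[-0.0025,0.0024,0],"twist":[0,0,0],"hand":1}]';python3 -m pendant '[{"slide":[-0.0025,0.0024,0],"twist":[0,0,0],"hand":1},{"slide":[-0.0025,0.0024,0],"twist":[0,0,0],"hand":1},{"slide":[-0.0025,0.0024,0],"twist":[0,0,0],"hand":1},{"slide":[-0.0025,0.0024,0],"twist":[0,0,0],"hand":1},{"slide":[-0.0025,0.0024,0],"twist":[0,0,0],"hand":1}]'
python3 -m pendant '[{"slide":[0,0,0],"twist":[0,0,0],"hand":1},{"slide":[0,0,0],"twist":[0,0,0],"hand":1}]'
```

```text
t: 6.85
tcp_pos: [0.6298, 0.1363, 0.2204]
eef_rot: [-0.458, 0.889, -0.0, -0.0]
wrist_force: [1.3, -2.0, -9.4]
width: 0.0129
gripper_force: 39.8
t: 7.27
tcp_pos: [0.6272, 0.1536, 0.2204]
eef_rot: [-0.458, 0.889, 0.0, -0.0]
wrist_force: [-0.0, -3.3, -7.2]
width: 0.0135
gripper_force: 40.2
t: 7.43
tcp_pos: [0.6271, 0.1543, 0.2204]
eef_rot: [-0.458, 0.889, 0.001, -0.0]
wrist_force: [-0.2, -0.2, -7.0]
width: 0.0135
gripper_force: 40.3
```

```bash
python3 -m pendant '[{"slide":[0,0,0.0001],"twist":[0,0,7],"hand":1},{"slide":[0,0,0.0001],"twist":[0,0,7],"hand":1},{"slide":[0,0,0.0001],"twist":[0,0,7],"hand":1},{"slide":[0,0,0.0001],"twist":[0,0,7],"hand":1},{"slide":[0,0,0],"twist":[0,0,0],"hand":1},{"slide":[0,0,0],"twist":[0,0,0],"hand":1}]';python3 -m pendant '[{"slide":[0.0004,-0.0014,0],"twist":[0,0,0],"hand":1},{"slide":[0.0004,-0.0014,0],"twist":[0,0,0],"hand":1},{"slide":[0.0004,-0.0014,0],"twist":[0,0,0],"hand":1}]'
python3 -m pendant '[{"slide":[0,0,0.0001],"twist":[0,0,7],"hand":1},{"slide":[0,0,0.0001],"twist":[0,0,7],"hand":1},{"slide":[0,0,0.0001],"twist":[0,0,7],"hand":1},{"slide":[0,0,0.0001],"twist":[0,0,7],"hand":1},{"slide":[0,0,0],"twist":[0,0,0],"hand":1},{"slide":[0,0,0],"twist":[0,0,0],"hand":1}]';python3 -m pendant '[{"slide":[0.0003,0.0014,0],"twist":[0,0,0],"hand":1},{"slide":[0.0003,0.0014,0],"twist":[0,0,0],"hand":1},{"slide":[0.0003,0.0014,0],"twist":[0,0,0],"hand":1}]'
```

```text
t: 7.93
tcp_pos: [0.6273, 0.1541, 0.2199]
eef_rot: [-0.231, 0.973, 0.001, -0.0]
wrist_force: [-0.2, 1.1, -6.5]
width: 0.0136
gripper_force: 40.1
t: 8.18
tcp_pos: [0.6281, 0.1493, 0.2199]
eef_rot: [-0.23, 0.973, 0.001, -0.0]
wrist_force: [-1.8, 2.7, -7.1]
width: 0.0135
gripper_force: 40.2
t: 8.68
tcp_pos: [0.6283, 0.1487, 0.2198]
eef_rot: [0.011, 1.0, -0.0, -0.0]
wrist_force: [-2.7, 1.6, -4.3]
width: 0.0134
gripper_force: 40.5
t: 8.93
tcp_pos: [0.6281, 0.1494, 0.2197]
eef_rot: [0.012, 1.0, -0.004, 0.001]
wrist_force: [-0.4, -10.6, -3.7]
width: 0.0132
gripper_force: 40.7
```

```bash
python3 -m pendant '[{"slide":[0,0,0],"twist":[0,0,0],"hand":1},{"slide":[0,0,0],"twist":[0,0,0],"hand":1}]'; python3 -m pendant '[{"slide":[0.0003,0.0014,0],"twist":[0,0,0],"hand":1},{"slide":[0.0003,0.0014,0],"twist":[0,0,0],"hand":1},{"slide":[0,0,0],"twist":[0,0,0],"hand":1},{"slide":[0,0,0],"twist":[0,0,0],"hand":1}]'
```

```text
t: 9.1
tcp_pos: [0.6282, 0.1493, 0.2197]
eef_rot: [0.012, 1.0, -0.003, 0.001]
wrist_force: [-1.3, -7.4, -3.8]
width: 0.0134
gripper_force: 40.8
t: 9.43
tcp_pos: [0.6279, 0.1513, 0.2198]
eef_rot: [0.012, 1.0, -0.004, 0.001]
wrist_force: [-0.6, -10.4, -3.0]
width: 0.0134
gripper_force: 40.7
```

```bash
python3 -m pendant '[{"slide":[-0.0005,-0.0025,0],"twist":[0,0,0],"hand":1},{"slide":[0,0,0.0001],"twist":[0,0,6.7],"hand":1},{"slide":[0,0,0.0001],"twist":[0,0,6.7],"hand":1},{"slide":[0,0,0.0001],"twist":[0,0,6.7],"hand":1},{"slide":[0,0,0.0001],"twist":[0,0,6.7],"hand":1},{"slide":[0,0,0.0001],"twist":[0,0,6.7],"hand":1},{"slide":[0,0,0.0001],"twist":[0,0,6.7],"hand":1},{"slide":[0,0,0.0001],"twist":[0,0,6.7],"hand":1},{"slide":[0,0,0.0001],"twist":[0,0,6.7],"hand":1},{"slide":[0,0,0.0001],"twist":[0,0,6.7],"hand":1},{"slide":[0,0,0.0001],"twist":[0,0,6.7],"hand":1},{"slide":[0,0,0],"twist":[0,0,0],"hand":1}]';python3 -m pendant '[{"slide":[0,0,0],"twist":[0,0,0],"hand":1},{"slide":[0,0,0],"twist":[0,0,0],"hand":1}]'
python3 -c "
from h import *
go([0.6279,.1513,.3],1.95)"
```

```text
t: 10.43
tcp_pos: [0.6275, 0.1522, 0.2194]
eef_rot: [0.563, 0.827, -0.001, 0.001]
wrist_force: [-4.1, -3.9, 0.4]
width: 0.0128
gripper_force: 41.3
t: 10.6
tcp_pos: [0.6276, 0.1523, 0.2194]
eef_rot: [0.561, 0.828, -0.001, 0.001]
wrist_force: [-3.8, -3.9, 1.5]
width: 0.0135
gripper_force: 41.3
t 10.6 tcp [0.6276 0.1523 0.2194] psi 1.951 F [-3.8 -3.9  1.5] w 0.0135 q6 -0.21
slide [-0.0012 -0.0001 -0.0805] twistz 0.09 tilt fix [-0.    0.11  0.09]
```

```bash
python3 -m pendant '[{"slide":[-0.002,-0.0005,0],"twist":[0,0,0],"hand":1},{"slide":[-0.002,-0.0005,0],"twist":[0,0,0],"hand":1},{"slide":[-0.002,-0.0005,0],"twist":[0,0,0],"hand":1},{"slide":[-0.002,-0.0005,0],"twist":[0,0,0],"hand":1},{"slide":[0,0,0],"twist":[0,0,0],"hand":1}]';python3 -m pendant '[{"slide":[0.0035,0.0008,0],"twist":[0,0,0],"hand":1},{"slide":[0.0035,0.0008,0],"twist":[0,0,0],"hand":1},{"slide":[0,0,0],"twist":[0,0,0],"hand":1},{"slide":[0,0,0],"twist":[0,0,0],"hand":1}]'
```

```text
t: 11.02
tcp_pos: [0.6278, 0.1505, 0.2194]
eef_rot: [0.561, 0.828, 0.004, -0.003]
wrist_force: [-6.2, 11.1, 1.0]
width: 0.013
gripper_force: 41.4
t: 11.35
tcp_pos: [0.6277, 0.1517, 0.2194]
eef_rot: [0.561, 0.828, -0.0, 0.001]
wrist_force: [-4.7, -2.5, 2.8]
width: 0.0138
gripper_force: 41.6
```

```bash
python3 -m pendant '[{"slide":[0,0,0],"twist":[0,0,0],"hand":0.5},{"slide":[0,0,0],"twist":[0,0,0],"hand":0.5},{"slide":[0,0,0],"twist":[0,0,0],"hand":0.5},{"slide":[0,0,-0.01],"twist":[0,0,0],"hand":0.5},{"slide":[0,0,-0.015],"twist":[0,0,0],"hand":0.5},{"slide":[0,0,-0.02],"twist":[0,0,0],"hand":0.5},{"slide":[0,0,-0.025],"twist":[0,0,0],"hand":0.5},{"slide":[0,0,-0.02],"twist":[0,0,6.6],"hand":0.5},{"slide":[0,0,0],"twist":[0,0,6.6],"hand":0.5},{"slide":[0,0,0],"twist":[0,0,0],"hand":0.5}]'
python3 - <<'E'
from h import *
import cv2
go([.5606,-.0032,.3],1.72)
E
```

```text
t: 12.18
tcp_pos: [0.6291, 0.1527, 0.3116]
eef_rot: [0.655, 0.756, 0.002, 0.002]
wrist_force: [0.8, -0.5, -0.1]
width: 0.0425
gripper_force: 0.0
t 12.18 tcp [0.6291 0.1527 0.3116] psi 1.714 F [ 0.8 -0.5 -0.1] w 0.0425 q6 0.03
slide [-0.1445 -0.0902  0.011 ] twistz -0.33 tilt fix [ 0.35 -0.02 -0.33]
```

```bash
python3 -m pendant '[{"slide":[-0.0206,-0.0129,0],"twist":[0,0,0],"hand":0.5},{"slide":[-0.0206,-0.0129,0],"twist":[0,0,0],"hand":0.5},{"slide":[-0.0206,-0.0129,0],"twist":[0,0,0],"hand":0.5},{"slide":[-0.0206,-0.0129,0],"twist":[0,0,0],"hand":0.5},{"slide":[-0.0206,-0.0129,0],"twist":[0,0,0],"hand":0.5},{"slide":[-0.0206,-0.0129,0],"twist":[0,0,0],"hand":0.5},{"slide":[-0.0206,-0.0129,0.01],"twist":[0,0,0],"hand":0.5},{"slide":[0,0,0],"twist":[0,0,0],"hand":0.5},{"slide":[0,0,0],"twist":[0,0,0],"hand":0.5}]'
python3 - <<'E'
from h import *
go([.5606,-.0032,.123],1.72)
a=cv2.resize(viewer.get_image("top")[150:260,130:330],(800,440),interpolation=cv2.INTER_CUBIC)
cv2.imwrite("pics/m1.png",a)
E
```

```text
t: 12.93
tcp_pos: [0.5583, -0.0042, 0.2978]
eef_rot: [0.654, 0.757, -0.0, -0.001]
wrist_force: [-0.0, 0.6, -0.2]
width: 0.0426
gripper_force: 0.0
t 12.93 tcp [ 0.5583 -0.0042  0.2978] psi 1.717 F [-0.   0.6 -0.2] w 0.0426 q6 -0.23
slide [0.0006 0.0027 0.1748] twistz -0.16 tilt fix [-0.09 -0.04 -0.16]
```

View pics/m1.png

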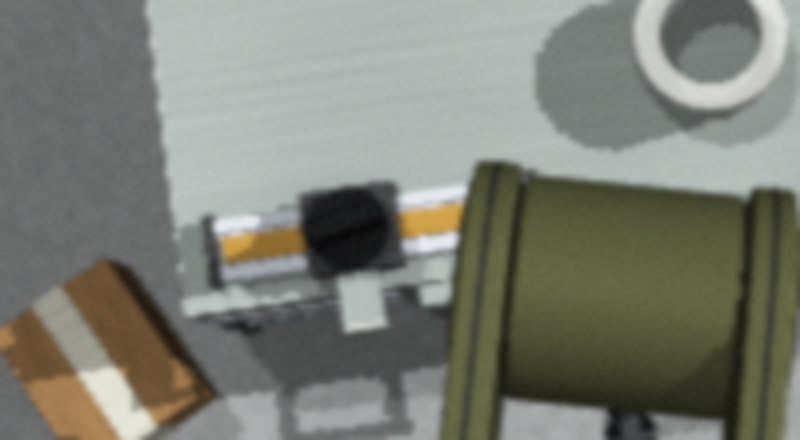

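The picture shows the carriage moved left: knob at (347,228), tongue at (362,300), clear of the door's free edge at about x=420. Next I descend on the handle.

```bash
python3 -m pendant '[{"slide":[0.0006,0.0025,0.02],"twist":[0,0,0],"hand":0.5},{"slide":[0,0,0.025],"twist":[0,0,0],"hand":0.5},{"slide":[0,0,0.025],"twist":[0,0,0],"hand":0.5},{"slide":[0,0,0.025],"twist":[0,0,0],"hand":0.5},{"slide":[0,0,0.015],"twist":[0,0,0],"hand":0.5},{"slide":[0,0,0.01],"twist":[0,0,0],"hand":0.5},{"slide":[0,0,0.005],"twist":[0,0,0],"hand":0.5}]'; python3 -m pendant '[{"slide":[0,0,0.012],"twist":[0,0,0],"hand":0.5},{"slide":[0,0,0.012],"twist":[0,0,0],"hand":0.5},{"slide":[0,0,0.012],"twist":[0,0,0],"hand":0.5},{"slide":[0,0,0.01],"twist":[0,0,0],"hand":0.5},{"slide":[0,0,0],"twist":[0,0,0],"hand":0.5}]'
```

```text
t: 13.57
tcp_pos: [0.5614, -0.0014, 0.1719]
eef_rot: [0.653, 0.757, -0.0, -0.001]
wrist_force: [0.3, 0.1, -0.3]
width: 0.0429
gripper_force: 0.0
t: 13.98
tcp_pos: [0.5611, -0.002, 0.1262]
eef_rot: [0.653, 0.757, -0.001, -0.001]
wrist_force: [-1.2, -0.7, -0.3]
width: 0.0422
gripper_force: 0.0
```

Clear descent. I close on the bar, then pull a little.

```bash
python3 -m pendant '[{"slide":[0,0,0.003],"twist":[0,0,0],"hand":1},{"slide":[0,0,0],"twist":[0,0,0],"hand":1},{"slide":[0,0,0],"twist":[0,0,0],"hand":1},{"slide":[0,0,0],"twist":[0,0,0],"hand":1},{"slide":[0,0,0],"twist":[0,0,0],"hand":1}]' 30
python3 - <<'E'
from h import *
s=monitor.get_state();p=s["tcp_pos"];go(p)
# arc plan: hinge rel. to handle in locker frame (+.047,-.110); per-step (8 deg -> use 7 deg) tool-frame chord
for ox in(.040,.047,.054):
    r0=np.array([-ox,.110]);a=np.radians(3.5)
    # before-row tool axes: x along bar(u), y = into locker
    d=R.from_euler("z",7,degrees=True).as_matrix()[:2,:2]@r0-r0
    print(ox,"x_tool",d[1].round(5),"y_tool",d[0].round(5))
E
```

```text
t: 14.4
tcp_pos: [0.5617, -0.0024, 0.1251]
eef_rot: [0.654, 0.757, 0.0, 0.0]
wrist_force: [-0.9, 1.0, 1.6]
width: 0.0099
gripper_force: 29.4
t 14.4 tcp [ 0.5617 -0.0024  0.1251] psi 1.717 F [-0.9  1.   1.6] w 0.0099 q6 -0.23
slide [0. 0. 0.] twistz 0 tilt fix [0.05 0.01 0.  ]
0.04 x_tool -0.00569 y_tool -0.01311
0.047 x_tool -0.00655 y_tool -0.01306
0.054 x_tool -0.0074 y_tool -0.013
```

```bash
python3 -m pendant '[{"slide":[-0.0031,-0.0066,0],"twist":[0,0,-3.5],"hand":1},{"slide":[-0.0031,-0.0066,0],"twist":[0,0,-3.5],"hand":1},{"slide":[-0.0031,-0.0066,0],"twist":[0,0,-3.5],"hand":1},{"slide":[-0.0031,-0.0066,0],"twist":[0,0,-3.5],"hand":1}]'; python3 -m pendant '[{"slide":[-0.0031,-0.0066,0],"twist":[0,0,-3.5],"hand":1},{"slide":[-0.0031,-0.0066,0],"twist":[0,0,-3.5],"hand":1},{"slide":[-0.0031,-0.0066,0],"twist":[0,0,-3.5],"hand":1},{"slide":[-0.0031,-0.0066,0],"twist":[0,0,-3.5],"hand":1},{"slide":[0,0,0],"twist":[0,0,0],"hand":1}]'
python3 -c "
from h import *
go([.56,0,.125])"
```

```text
t: 14.73
tcp_pos: [0.5398, -0.0204, 0.1251]
eef_rot: [0.555, 0.832, 0.001, 0.001]
wrist_force: [1.9, 1.0, 0.3]
width: 0.0098
gripper_force: 29.7
t: 15.15
tcp_pos: [0.5216, -0.0447, 0.1251]
eef_rot: [0.451, 0.893, 0.0, 0.001]
wrist_force: [1.7, 0.6, -0.2]
width: 0.0098
gripper_force: 30.2
t 15.15 tcp [ 0.5216 -0.0447  0.1251] psi 2.206 F [ 1.7  0.6 -0.2] w 0.0098 q6 -0.8
slide [0.0132 0.0574 0.0001] twistz 0 tilt fix [0.06 0.1  0.  ]
```

```bash
python3 -m pendant '[{"slide":[-0.0031,-0.0066,0],"twist":[0,0,-3.5],"hand":1},{"slide":[-0.0031,-0.0066,0],"twist":[0,0,-3.5],"hand":1},{"slide":[-0.0031,-0.0066,0],"twist":[0,0,-3.5],"hand":1},{"slide":[-0.0031,-0.0066,0],"twist":[0,0,-3.5],"hand":1},{"slide":[-0.0031,-0.0066,0],"twist":[0,0,-3.5],"hand":1},{"slide":[-0.0031,-0.0066,0],"twist":[0,0,-3.5],"hand":1},{"slide":[-0.0031,-0.0066,0],"twist":[0,0,-3.5],"hand":1},{"slide":[-0.0031,-0.0066,0],"twist":[0,0,-3.5],"hand":1}]'; python3 -m pendant '[{"slide":[-0.0031,-0.0066,0],"twist":[0,0,-3.5],"hand":1},{"slide":[-0.0031,-0.0066,0],"twist":[0,0,-3.5],"hand":1},{"slide":[-0.0031,-0.0066,0],"twist":[0,0,-3.5],"hand":1},{"slide":[-0.0031,-0.0066,0],"twist":[0,0,-3.5],"hand":1},{"slide":[-0.0031,-0.0066,0],"twist":[0,0,-3.5],"hand":1},{"slide":[-0.0031,-0.0066,0],"twist":[0,0,-3.5],"hand":1},{"slide":[-0.0031,-0.0066,0],"twist":[0,0,-3.5],"hand":1},{"slide":[-0.0031,-0.0066,0],"twist":[0,0,-3.5],"hand":1},{"slide":[0,0,0],"twist":[0,0,0],"hand":1},{"slide":[0,0,0],"twist":[0,0,0],"hand":1}]'
python3 -c "
from h import *
go([.56,0,.125])"
```

```text
t: 15.82
tcp_pos: [0.5065, -0.0991, 0.1251]
eef_rot: [0.222, 0.975, 0.001, 0.001]
wrist_force: [2.4, 1.9, 0.0]
width: 0.0099
gripper_force: 29.9
t: 16.65
tcp_pos: [0.5187, -0.1558, 0.1251]
eef_rot: [-0.019, 1.0, 0.0, 0.002]
wrist_force: [3.9, 1.9, 1.4]
width: 0.01
gripper_force: 30.2
t 16.65 tcp [ 0.5187 -0.1558  0.1251] psi -3.104 F [3.9 1.9 1.4] w 0.01 q6 -1.98
slide [-0.0471  0.1541  0.0002] twistz 0 tilt fix [-0.    0.19 -0.  ]
```

```bash
python3 -m pendant '[{"slide":[0,0,0],"twist":[0,0,0],"hand":0.48},{"slide":[0,0,0],"twist":[0,0,0],"hand":0.48},{"slide":[0,0,0],"twist":[0,0,0],"hand":0.48},{"slide":[0,0,-0.005],"twist":[0,0,0],"hand":0.48},{"slide":[0,0,-0.01],"twist":[0,0,0],"hand":0.48},{"slide":[0,0,-0.02],"twist":[0,0,0],"hand":0.48},{"slide":[0,0,-0.03],"twist":[0,0,0],"hand":0.48},{"slide":[0,0,-0.03],"twist":[0,0,0],"hand":0.48},{"slide":[0,0,-0.03],"twist":[0,0,0],"hand":0.48},{"slide":[0,0,-0.03],"twist":[0,0,0],"hand":0.48},{"slide":[0,0,-0.02],"twist":[0,0,0],"hand":0.48}]'
python3 -m pendant '[{"slide":[0,0.03,0],"twist":[0,0,0],"hand":0.48},{"slide":[0,0.03,0],"twist":[0,0,0],"hand":0.48},{"slide":[0,0.03,0],"twist":[0,0,0],"hand":0.48},{"slide":[0,0.03,0],"twist":[0,0,0],"hand":0.48},{"slide":[0,0.03,0],"twist":[0,0,0],"hand":0.48},{"slide":[0,0.03,0],"twist":[0,0,0],"hand":0.48}]'
python3 - <<'E'
from h import *
go([.56,0,.125])
a=viewer.get_image("top")[80:280,80:420];b=viewer.get_image("side")[130:400,180:360]
cv2.imwrite("pics/f.png",np.hstack([cv2.resize(a,(500,294)),cv2.resize(b,(196,294))]))
E
```

```text
t: 17.57
tcp_pos: [0.5175, -0.1562, 0.3038]
eef_rot: [-0.02, 1.0, -0.001, 0.002]
wrist_force: [1.0, 0.6, -0.1]
width: 0.0445
gripper_force: 0.0
t: 18.07
tcp_pos: [0.5089, 0.0252, 0.3006]
eef_rot: [-0.02, 1.0, -0.0, 0.001]
wrist_force: [0.5, 0.2, 1.3]
width: 0.0445
gripper_force: 0.0
t 18.07 tcp [0.5089 0.0252 0.3006] psi -3.101 F [0.5 0.2 1.3] w 0.0445 q6 -1.64
slide [-0.0498 -0.0272  0.1756] twistz 0 tilt fix [-0.01  0.06 -0.  ]
```

View pics/f.png

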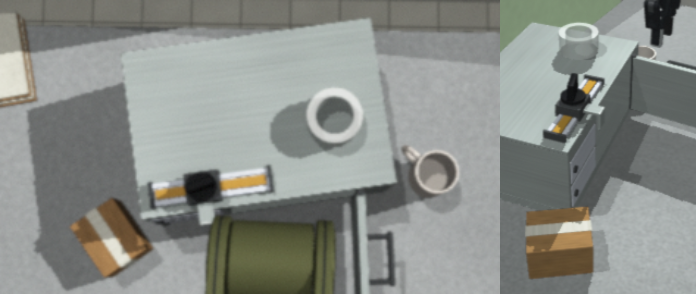

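The door stands at about 84° (around x=360 in the picture). The knob and carriage are at (202,186), clear of the doorway. The parcel, tape and mug haven't moved, and the gripper is free. I'm handing in.

```bash
python3 -c "
from cell import env
print(env.finish_job())"
```

```text
the job is handed in; nothing more can be done
None
```

I handed the job in at about 18 s: the latch is slid about 44 mm clear, the knob is retightened an estimated quarter turn past its bite (held an 11 N tug), the door is open about 84° and released, and the parcel, tape and mug look unmoved.

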